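# Put the triangular onigiri presses back together

### The job

The rice-ball presses are washed and dry: put each of the three triangular tops into the triangular mould of its own size, grip bar up and fully home on the mould's floor, starting with the largest, then the medium, then the smallest. Leave the round top where it lies, do not shift the bowl, fish dish or bento lid, and let go of everything at the end.

Things in the scene. Friction and masses are not known exactly. Their poses are not given: they have to be found in the camera images.
- top_small: small triangular press top, pale pink plastic, loose, 40 g +-30%: rounded triangular plate 16 mm thick, 52 mm from side to the corner facing it (sides 20 mm from centre), on it an upright grip bar 36 long, 12 wide, 30 high (z 16 to 46 mm). Starts bar up on the worktop. Origin: triangle centre, underside; z up; one corner at +x, others at +-120 deg; bar centred, along x: pinch along y
- top_medium: medium triangular press top, pale pink plastic, loose, 60 g +-30%: rounded triangular plate 16 mm thick, 73 mm from side to the corner facing it (sides 27 mm from centre), on it an upright grip bar 36 long, 12 wide, 30 high (z 16 to 46 mm). Starts bar up on the worktop. Origin: triangle centre, underside; z up; one corner at +x, others at +-120 deg; bar centred, along x: pinch along y
- top_large: large triangular press top, pale pink plastic, loose, 85 g +-30%: rounded triangular plate 16 mm thick, 94 mm from side to the corner facing it (sides 34 mm from centre), on it an upright grip bar 36 long, 12 wide, 30 high (z 16 to 46 mm). Starts bar up on the worktop. Origin: triangle centre, underside; z up; one corner at +x, others at +-120 deg; bar centred, along x: pinch along y
- mould_small: small triangular mould: open tray, darker pink, 75 mm from rim side to the corner facing it, fixed by suction. Floor at z 4 mm, rim at 24 mm; walls lean out: cavity sides 22.5 mm from centre at floor, 26.5 at rim (play round its top 2.5 to 6.5 mm). Top fits at any of 3 turns 120 deg apart; home, its underside is at z 4 mm. Origin: triangle centre on the worktop; z up; one corner at +x
- mould_medium: medium triangular mould: open tray, darker pink, 96 mm from rim side to the corner facing it, fixed by suction. Floor at z 4 mm, rim at 24 mm; walls lean out: cavity sides 29.5 mm from centre at floor, 33.5 at rim (play round its top 2.5 to 6.5 mm). Top fits at any of 3 turns 120 deg apart; home, its underside is at z 4 mm. Origin: triangle centre on the worktop; z up; one corner at +x
- mould_large: large triangular mould: open tray, darker pink, 117 mm from rim side to the corner facing it, fixed by suction. Floor at z 4 mm, rim at 24 mm; walls lean out: cavity sides 36.5 mm from centre at floor, 40.5 at rim (play round its top 2.5 to 6.5 mm). Top fits at any of 3 turns 120 deg apart; home, its underside is at z 4 mm. Origin: triangle centre on the worktop; z up; one corner at +x
- top_round: round press top, pale pink plastic, 60 mm disc 16 mm thick with the same grip bar (along its x); it has no mould here and stays where it is. Origin: centre of its underside
- bowl: bystander: small cream melamine bowl, 110 mm across, 45 mm high. Origin: centre of its underside
- fish_dish: bystander: white ceramic soy dish shaped like a fish, about 115 mm long along x, 54 mm wide, 12 mm high. Origin: underside, middle of the fish's body
- bento_lid: bystander: black lacquer-look bento lid lying flat, 90 mm (x) by 170 mm (y), 16 mm high. Origin: centre of its underside
Mind the look-alikes: they are no part of the job. What is shaped like the top_small but green or orange is not meant. What is shaped like the top_medium but black or turquoise is not meant.

How it is judged:
On the way, in this order (a step that is already met when the one before it is completed fails the run):
1. the large triangular top is fully home in the large mould (horizontal distance between top_large and mould_large below 0.008 m and z of top_large in the frame of mould_large below 0.008 m and angle between top_large's own z axis and vertical below 0.12 rad), for 0.2 s.
2. the medium triangular top is fully home in the medium mould (horizontal distance between top_medium and mould_medium below 0.008 m and z of top_medium in the frame of mould_medium below 0.008 m and angle between top_medium's own z axis and vertical below 0.12 rad), for 0.2 s.
3. the small triangular top is fully home in the small mould (horizontal distance between top_small and mould_small below 0.008 m and z of top_small in the frame of mould_small below 0.008 m and angle between top_small's own z axis and vertical below 0.12 rad), for 0.2 s.
At the end, for the whole second after the job is handed in: Each triangular top lies in the mould of its own size, centre within 8 mm of the mould's, underside no more than 8 mm above the worktop (the mould's floor is at 4 mm), level within 0.12 rad, at rest and released; round top, bowl, fish dish and bento lid within 20 mm of where they started (all of step 1 and all of step 2 and all of step 3 and linear speed of each of top_small, top_medium, top_large below 0.02 m/s and distance of each of top_round, bowl, fish_dish, bento_lid from where it was at the start of the episode below 0.02 m); the robot touches nothing.
It fails at once if the round press top is moved more than 20 mm (distance of top_round from where it was at the start of the episode above 0.02 m).
It fails at once if the bowl is moved more than 20 mm (distance of bowl from where it was at the start of the episode above 0.02 m).
It fails at once if the fish dish is moved more than 20 mm (distance of fish_dish from where it was at the start of the episode above 0.02 m).
It fails at once if the bento lid is moved more than 20 mm (distance of bento_lid from where it was at the start of the episode above 0.02 m).
It also fails if it takes over 80 s, if anything falls off the work surface, if the arm or the gripper's body presses on something with over 40 N, if the wrist force passes 120 N, or if a joint passes its speed limit or range.

### The arm

A 6-joint arm with a two-finger parallel gripper is mounted at the origin on the work surface. World frame = base frame: x ahead of the robot, y to its left, z up, the work surface at z = 0. Lengths are in m, angles in rad, forces in N, time in s.
With the tool pointing down it reaches from about 0.35 to 0.85 m from the base axis. Payload 8.1 kg.
Tool frame: the origin (TCP) lies on the centre line of the jaws, within the pads' length; the fingertips stand 11 mm ahead of it and the grasp point (between the pads) lies 8 mm behind it; z points along the fingers, y is the line along which they close (so a half turn about z gives the same grasp; the last joint's range is limited). The gripper opens to 93 mm and grips with 3 to 60 N. Pads are 15 mm wide; open, the fingers measure 128 mm over their backs; the gripper's body (75 mm by 188 mm) begins 65 mm behind the grasp point.
Start: joints at [-0.085, 0.13, 1.488, -0, 1.523, -0.085], TCP at [0.6, 0, 0.23] pointing down, gripper open.
Joint ranges: [-2.96, 2.96], [-0.89, 2.26], [0.02, 2.5], [-1.34, 4.48], [0, 2.73], [-2.66, 2.66]. Speed limits (rad/s): [2.39, 2.39, 2.79, 3.14, 3.14, 3.14].

### API

Orientations are given as a unit quaternion [w, x, y, z].
In Python, from bench import r gives the robot as it stands. The module is installed in compiled form; this text tells all that it offers.
- The arm moves only by the tool drive_tool, never from a script. Its argument "steps" is a list of rows, each a list of 5 numbers: the closure, from 0 (fully open) to 1 (shut), then the shift along the tool's x, y, z in mm, then the turn about the tool's z in rad. A call has 1 to 10 rows; each row is the pose to reach, as a shift and turn from the pose commanded when the call began, along the tool's axes at that moment; what a row does not reach only later rows make up. A row lasts 1/10 s, in which the tool goes at most 50 mm and 8.59 degrees, less where a joint would pass 70% of its speed; a pose out of reach is approached as far as the arm can. A call with a gripper value outside its range is refused whole. The fingers move at their own pace and stop on an object; "squeeze" is the grip in N (left out, the last holds). Time passes only in rows, so rows that repeat a pose let the fingers close. It gives the time, the measured TCP pose, the force, the opening and the grip force at its end, in the units of the state.
- r.state(): the state, without advancing time (a new reading comes with each control period).
- r.camera(name): name is "scene" or "side" or "wrist"; returns a dict with "image" (480x640x3 uint8, blue, green, red), "fx", "fy", "cx", "cy" (pixels), "pose" (4x4, takes a point from camera to world coordinates). Camera axes: x right, y up, looking along -z (the intrinsics and any distortion apply to the point x, -y, -z); pixel columns grow to the right and rows downward; lengths in m; the calibration is good to about 2 mm. The wrist camera is an equidistant fisheye: a pixel r from the principal point sees the ray r / f radians off the axis. A picture is of the moment at which its call begins. There is no depth.
- r.hand_in(): hands the job in; it is judged then, once.
The state is a dict: "time_s": time; "joint_pos": joint angles; "joint_velocities": joint speeds; "joint_torque": joint torques, N m; "eef_pos": TCP position; "eef_rot": TCP orientation; "contact_force": force on the tool from outside, world axes, zero at the start; "ft_torque": the same for the moment, N m; "gripper_width": finger opening in m; "finger_force": force on a finger pad.
Only numpy, scipy, OpenCV 4.12 (cv2) and the standard library are available. Lean on these libraries where they do the work, as an engineer would, in place of code of your own. Each camera call takes 0.05 s, during which the arm holds its last target. There are 200 camera calls.

## Working session

There is one attempt and no reset: what is moved stays moved. The work goes in short steps, Python scripts to look and compute and a tool call to move; the robot and the scene stay as the last step left them, time stands still between calls to the robot, and variables do not carry over. Pictures are saved under pics/ and viewed, at most 14 in all, crops included, and the job is handed in when it is done.

Besides the shell and the picture viewer there is one more tool, called by a JSON object that holds its "name" and its "arguments". drive_tool: Moves the arm, as the interface text tells. Its arguments: {"type":"object","properties":{"steps":{"type":"array","items":{"type":"array","items":{"type":"number"}}},"squeeze":{"type":"number"}},"required":["steps"]}

```bash
mkdir -p pics
python3 - <<'E'
from bench import r
import cv2,numpy as np,pickle
d={}
for n in("scene","side","wrist"):
    c=r.camera(n);d[n]=c;cv2.imwrite(f"pics/{n}0.png",c["image"]);print(n,c["fx"],c["cx"],c["cy"],[k for k in c],np.round(c["pose"],3).tolist())
pickle.dump(d,open("c0.pkl","wb"));s=r.state();print(s["eef_pos"],s["eef_rot"],s["gripper_width"],s["time_s"])
E
```

```text
scene 525.832329465132 321.6279087087371 246.4356128936506 ['image', 'fx', 'fy', 'cx', 'cy', 'pose'] [[0.562, -0.545, 0.622, 1.484], [0.827, 0.379, -0.415, -0.59], [-0.01, 0.748, 0.664, 1.041], [0.0, 0.0, 0.0, 1.0]]
side 580.3989010258093 312.1729430943696 237.3494501486969 ['image', 'fx', 'fy', 'cx', 'cy', 'pose'] [[-0.859, 0.252, -0.445, -0.01], [-0.511, -0.433, 0.743, 0.954], [-0.005, 0.865, 0.501, 0.688], [0.0, 0.0, 0.0, 1.0]]
wrist 371.64829954431775 320.5722153763622 235.76043159972073 ['image', 'fx', 'fy', 'cx', 'cy', 'pose'] [[1.0, 0.001, 0.001, 0.6], [-0.001, 0.961, 0.276, 0.078], [-0.001, -0.276, 0.961, 0.384], [0.0, 0.0, 0.0, 1.0]]
[5.99596376e-01 4.09278728e-05 2.28845169e-01] [-5.16077098e-04  7.07109948e-01  7.07103275e-01 -4.61265336e-04] 0.09300737312498517 0.15
```

View pics/scene0.png

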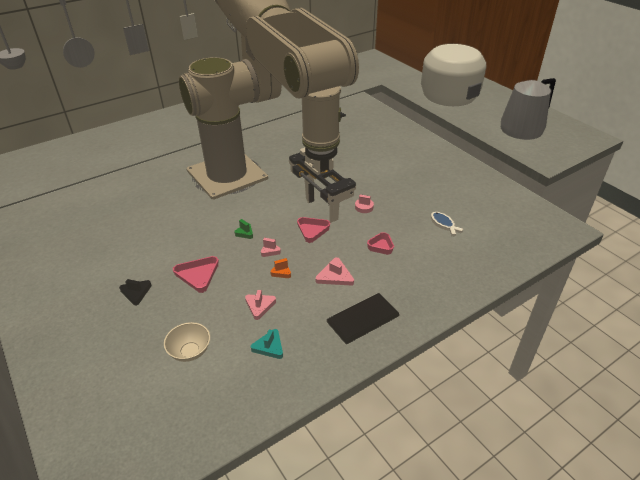

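View pics/wrist0.png

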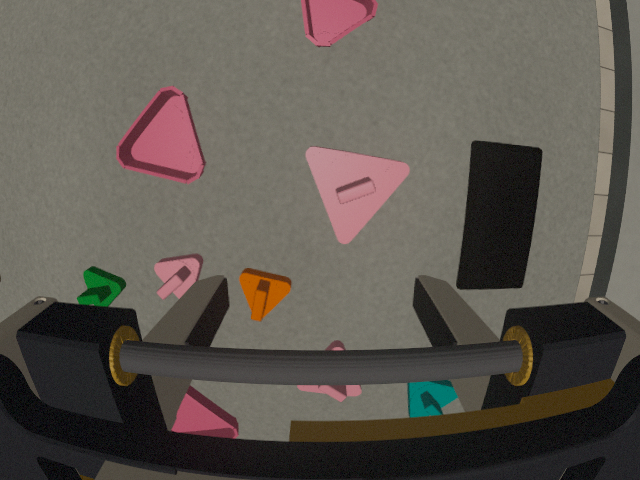

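View pics/side0.png

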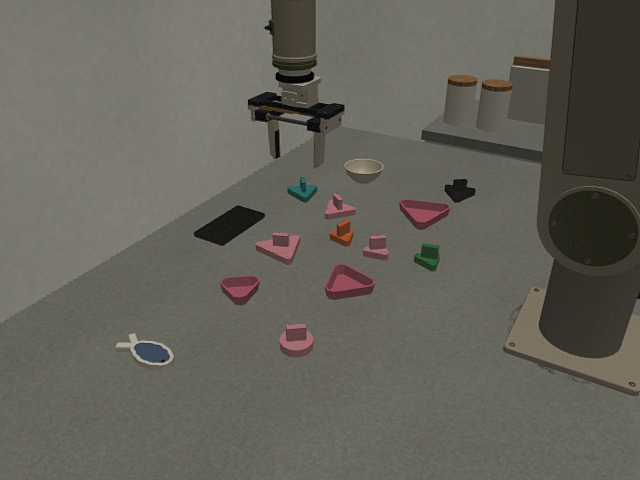

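The scene view shows the large mould at (197,272), medium mould (313,229) and small mould (381,243). The tops are large (335,272), medium (260,303), small (270,246) and round (364,203). The wrist view has the large top clear at (355,190). Next I compute positions from these.

```bash
cat > h.py <<'E'
import cv2,numpy as np
def cast(c,uv,z):
    "pixels -> world points on plane z"
    uv=np.asarray(uv,float).reshape(-1,2); x=(uv[:,0]-c["cx"])/c["fx"]; y=(uv[:,1]-c["cy"])/c["fy"]
    if c.get("fish"):
        t=np.hypot(x,y)+1e-12; k=np.sin(t)/t; d=np.c_[x*k,-y*k,-np.cos(t)]
    else: d=np.c_[x,-y,-np.ones(len(x))]
    P=np.asarray(c["pose"]); d=d@P[:3,:3].T; o=P[:3,3]
    return o+d*((z-o[2])/d[:,2])[:,None]
def pink(im):
    h=cv2.cvtColor(im,cv2.COLOR_BGR2HSV); H,S,V=[h[...,i].astype(int) for i in range(3)]
    return (((H>165)|(H<8))&(S>60)&(V>90)).astype(np.uint8)*255,h
def blobs(im,amin=100):
    m,h=pink(im); cs,_=cv2.findContours(m,cv2.RETR_EXTERNAL,cv2.CHAIN_APPROX_NONE)
    out=[]
    for c in cs:
        if cv2.contourArea(c)<amin: continue
        k=np.zeros_like(m);cv2.drawContours(k,[c],-1,255,-1)
        out.append((c[:,0,:],cv2.mean(h,k)[1]))
    return out
def tri(p):
    "enclosing triangle of world points: centroid, corner yaw mod 120 deg, heights mm"
    q=(p[:,:2]*1000).astype(np.float32)
    _,t=cv2.minEnclosingTriangle(q.reshape(-1,1,2)); t=t[:,0]; g=t.mean(0)
    # inscribed circle centre
    L=np.array([np.linalg.norm(t[(i+1)%3]-t[(i+2)%3]) for i in range(3)]); ic=(L[:,None]*t).sum(0)/L.sum()
    a=np.degrees(np.angle(np.exp(3j*np.arctan2(*(t-g).T[::-1])).sum()))/3
    A=abs(np.cross(t[1]-t[0],t[2]-t[0]));
    return ic.round(1),round(float(a),1),(A/L.sum()).round(1),L.round(0)
E
python3 - <<'E' 2>/dev/null
import pickle; from h import *
d=pickle.load(open("c0.pkl","rb")); d["wrist"]["fish"]=1
for n in d:
    c=d[n]
    for p,s in blobs(c["image"]):
        u=p.mean(0); z=.024 if s>140 else .016
        print(n,u.round(),len(p),"S",round(s),(cast(c,[u],.01)[0,:2]*1000).round(),*tri(cast(c,p,z)))
E
```

```text
scene [259. 302.] 85 S 94 [ 608. -206.] [ 609.1 -202.1] -41.9 35.7 [136. 125. 115.]
scene [335. 275.] 92 S 95 [638.  18.] [639.8  15.9] 21.3 39.2 [136. 139. 133.]
scene [197. 271.] 115 S 123 [ 407. -293.] [ 410.5 -294.7] -14.2 49.7 [174. 172. 170.]
scene [269. 247.] 61 S 92 [434. -75.] [447.4 -77.7] 39.7 28.2 [132. 132.  76.]
scene [381. 244.] 70 S 118 [608. 204.] [612.8 197.6] 6.3 38.0 [131. 132. 131.]
scene [313. 227.] 85 S 122 [428.  82.] [435.   80.9] -45.0 43.9 [152. 151. 153.]
scene [364. 203.] 55 S 93 [423. 284.] [438.4 272.8] 21.9 33.7 [ 92. 156. 150.]
side [297. 340.] 126 S 84 [429. 278.] [421.7 291.1] -57.8 33.6 [ 95. 141. 145.]
side [239. 284.] 84 S 118 [624. 188.] [616.3 196.1] 4.2 30.9 [ 99. 113. 112.]
side [348. 280.] 114 S 117 [439.  62.] [438.8  66.9] -45.0 38.3 [132. 133. 133.]
side [377. 246.] 111 S 84 [443. -91.] [447.7 -78.9] 36.8 29.7 [122. 159.  91.]
side [281. 243.] 211 S 86 [640.   9.] [643.2  13.6] 16.5 46.9 [172. 150. 172.]
side [424. 208.] 106 S 119 [ 421. -323.] [ 418.1 -307. ] -14.2 45.6 [158. 158. 158.]
side [339. 207.] 116 S 86 [ 611. -217.] [ 597.1 -199.3] -47.3 36.7 [105. 173. 152.]
wrist [203. 422.] 168 S 133 [ 432. -304.] [ 427.5 -294.7] -22.4 32.1 [132.  95. 125.]
wrist [330. 390.] 136 S 87 [ 611. -232.] [ 629.4 -234.3] 49.2 14.4 [110.  43.  87.]
wrist [335. 346.] 41 S 87 [ 616. -165.] [ 617.8 -159.5] -35.0 6.9 [22. 25. 25.]
wrist [178. 274.] 149 S 86 [436. -74.] [432.1 -74.8] 18.4 22.8 [ 88. 127.  77.]
wrist [351. 184.] 281 S 75 [631.  25.] [632.5  23.6] 20.4 34.2 [118. 118. 119.]
wrist [168. 140.] 307 S 121 [439.  76.] [434.1  76.8] -44.9 39.5 [136. 137. 137.]
wrist [335.  16.] 196 S 119 [614. 198.] [605.5 191.9] 16.5 23.3 [112.  66.  99.]
```

Large top measured by the wrist at (632,24), inradius 34.2 mm against the given 34, so that one is good. Now I scout the others with the wrist camera overhead.

{"name": "drive_tool", "arguments": {"steps": [[0,-50,0,0,0],[0,-100,0,0,0],[0,-150,5,0,0],[0,-200,10,0,0],[0,-250,10,0,0],[0,-280,10,0,0],[0,-280,10,0,0],[0,-280,10,0,0],[0,-280,10,0,0]]}}

```text
time_s: 1.05
eef_pos: [0.6101, -0.2788, 0.2293]
eef_rot: [-0.0, 0.707, 0.707, 0.0]
contact_force: [-0.3, -0.5, 0.9]
gripper_width: 0.093
finger_force: 0.0
```

```bash
cat > look.py <<'E'
import sys,pickle; from h import *; from bench import r
n=sys.argv[1]; c=r.camera("wrist"); c["fish"]=1; cv2.imwrite(f"pics/{n}.png",c["image"]); pickle.dump(c,open(n+".pkl","wb"))
s=r.state(); print(s["time_s"],s["eef_pos"].round(4),s["eef_rot"].round(3),s["joint_pos"].round(2))
for p,sa in blobs(c["image"]):
    u=p.mean(0); print(u.round(),len(p),"S",round(sa),(cast(c,[u],.01)[0,:2]*1000).round(),*tri(cast(c,p,.024 if sa>105 else .016)))
E
python3 look.py A 2>/dev/null
```

```text
1.1 [ 0.6102 -0.2785  0.2295] [-0.     0.707  0.708  0.   ] [-0.5   0.32  1.27  0.    1.55 -0.51]
[143. 225.] 293 S 130 [ 411. -296.] [ 416.4 -293.5] -14.4 44.9 [155. 156. 156.]
[322. 141.] 238 S 69 [ 612. -210.] [ 613.2 -208.1] -38.7 26.7 [92. 93. 93.]
[158.  23.] 200 S 87 [437. -72.] [437.9 -72.4] 44.1 23.4 [75. 87. 84.]
```

{"name": "drive_tool", "arguments": {"steps": [[0,-20,-50,0,0],[0,-50,-90,0,0],[0,-80,-130,0,0],[0,-90,-180,0,0],[0,-90,-185,0,0],[0,-90,-185,0,0],[0,-90,-185,0,0]]}}

```text
time_s: 1.8
eef_pos: [0.4263, -0.3692, 0.2302]
eef_rot: [0.001, 0.707, 0.708, 0.0]
contact_force: [0.1, 0.0, -0.2]
gripper_width: 0.0932
finger_force: 0.0
```

```bash
python3 look.py B 2>/dev/null
```

```text
1.85 [ 0.4266 -0.3691  0.23  ] [0.001 0.706 0.708 0.   ] [-0.8   0.03  1.59  0.    1.52 -0.81]
[308. 137.] 358 S 118 [ 414. -296.] [ 415.9 -294.2] -14.3 44.8 [156. 155. 155.]
[495.  67.] 215 S 90 [ 613. -212.] [ 613.3 -208.4] -36.6 29.9 [111.  98. 104.]
```

{"name": "drive_tool", "arguments": {"steps": [[0,50,5,0,0],[0,100,10,0,0],[0,150,15,0,0],[0,200,20,0,0],[0,215,20,0,0],[0,215,20,0,0],[0,215,20,0,0],[0,215,20,0,0]]}}

```text
time_s: 2.65
eef_pos: [0.4455, -0.1554, 0.2297]
eef_rot: [0.0, 0.707, 0.707, -0.0]
contact_force: [0.8, 0.0, 0.3]
gripper_width: 0.0928
finger_force: 0.0
```

```bash
python3 look.py C 2>/dev/null
```

```text
2.7 [ 0.4452 -0.1557  0.2296] [-0.     0.707  0.707 -0.   ] [-0.45 -0.22  1.83 -0.    1.53 -0.44]
[286. 321.] 401 S 131 [ 406. -287.] [ 412.2 -279.1] -19.5 37.8 [144. 113. 158.]
[468. 254.] 195 S 91 [ 612. -207.] [ 608.8 -205.2] -38.7 29.6 [102. 104. 102.]
[313. 129.] 166 S 68 [439. -75.] [439.1 -75.6] 39.3 19.7 [70. 67. 68.]
[491.  49.] 253 S 91 [627.  22.] [628.   21.2] 20.7 36.4 [126. 126. 126.]
[308.   8.] 224 S 122 [433.  52.] [464.9  43.1] -47.3 14.0 [ 33. 125. 134.]
```

{"name": "drive_tool", "arguments": {"steps": [[0,40,25,0,0],[0,80,50,0,0],[0,120,75,0,0],[0,160,100,0,0],[0,200,125,0,0],[0,240,150,0,0],[0,270,170,0,0],[0,270,170,0,0],[0,270,170,0,0],[0,270,170,0,0]]}}

```text
time_s: 3.7
eef_pos: [0.6149, 0.1135, 0.2293]
eef_rot: [-0.0, 0.708, 0.707, -0.0]
contact_force: [0.3, -0.3, 0.4]
gripper_width: 0.093
finger_force: 0.0
```

```bash
python3 look.py D 2>/dev/null
```

```text
3.75 [0.6149 0.1134 0.2296] [ 0.     0.708  0.706 -0.   ] [ 0.1   0.2   1.41 -0.    1.53  0.1 ]
[320. 416.] 58 S 92 [ 614. -168.] [ 615.1 -161. ] -34.4 8.6 [28. 31. 32.]
[336. 285.] 256 S 87 [631.  28.] [632.6  26.7] 20.6 35.9 [125. 124. 124.]
[160. 246.] 242 S 128 [434.  73.] [436.4  76.7] -44.9 38.0 [132. 131. 131.]
[316. 118.] 231 S 117 [611. 205.] [611.5 204.1] 6.7 30.6 [106. 106. 107.]
[145.  57.] 146 S 86 [428. 283.] [429.8 281.6] 41.6 29.8 [105. 108.  98.]
```

```bash
python3 -c "
import cv2,numpy as np
a=cv2.imread('pics/A.png')[60:240,230:430];b=cv2.imread('pics/C.png')[50:230,220:420]
cv2.imwrite('pics/AC.png',cv2.resize(np.hstack([a,b]),None,fx=2,fy=2))"
```

```text
(no output)
```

View pics/AC.png

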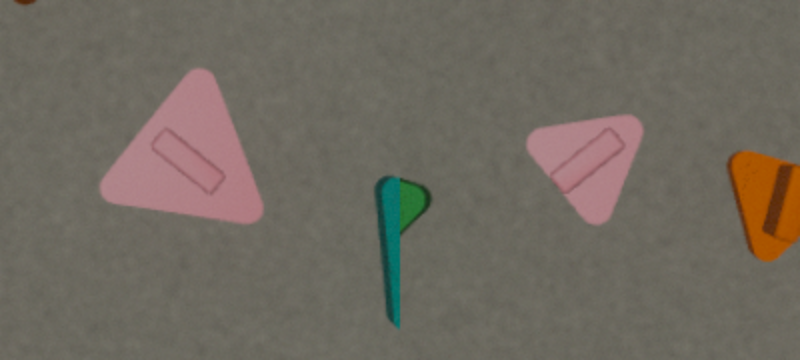

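Medium bar runs along -39 deg and small bar along +39 deg in the world, each through its fitted corner. Now I go above the large top and turn.

{"name": "drive_tool", "arguments": {"steps": [[0.3,-20,5,0,0.15],[0.3,-40,10,20,0.3],[0.3,-60,15,40,0.45],[0.3,-80,17,60,0.6],[0.3,-91,17.5,80,0.75],[0.3,-91,17.5,100,0.9],[0.3,-91,17.5,120,1.05],[0.3,-91,17.5,130,1.2],[0.3,-91,17.5,130,1.215],[0.3,-91,17.5,130,1.215]]}}

```text
time_s: 4.75
eef_pos: [0.6324, 0.0231, 0.1003]
eef_rot: [0.0, 0.984, 0.178, 0.0]
contact_force: [0.7, -0.8, 0.3]
gripper_width: 0.0648
finger_force: 0.0
```

```bash
cat > st.py <<'E'
from bench import r; from scipy.spatial.transform import Rotation as R; import numpy as np
s=r.state(); q=s["eef_rot"]; M=R.from_quat([q[1],q[2],q[3],q[0]]).as_matrix()
print(s["time_s"],s["eef_pos"].round(4),"ydir",np.degrees(np.arctan2(M[1,1],M[0,1])).round(1),"tilt",np.degrees(np.arccos(-M[2,2])).round(2),s["joint_pos"].round(2),s["contact_force"].round(1),s["gripper_width"])
E
python3 st.py; python3 look.py E 2>/dev/null
```

```text
4.75 [0.6324 0.0231 0.1003] ydir -69.5 tilt 0.02 [-0.04  0.31  1.52 -0.    1.31  1.17] [ 0.7 -0.8  0.3] 0.06475125921604023
4.8 [0.633  0.0233 0.1009] [0.    0.984 0.178 0.001] [-0.04  0.31  1.52 -0.    1.31  1.17]
[226. 417.] 110 S 130 [448.  48.] [469.6  45. ] 45.7 11.7 [56. 61. 31.]
[320. 225.] 607 S 70 [645.  30.] [632.5  23.2] 20.7 34.2 [118. 118. 119.]
[ 85. 191.] 274 S 135 [609. 209.] [612.  203.5] 7.0 30.7 [106. 107. 107.]
```

View pics/E.png

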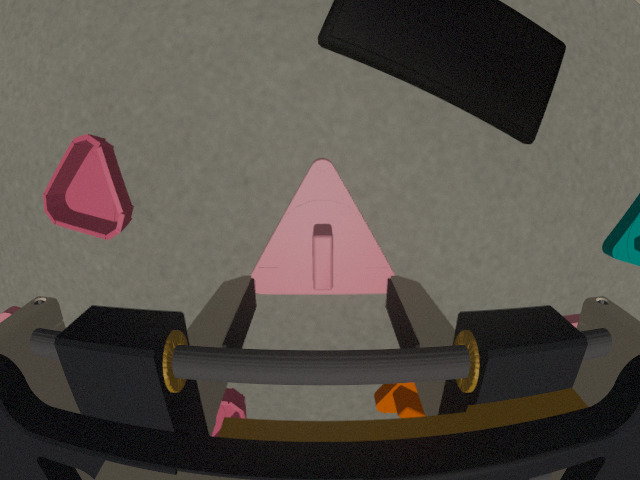

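The wrist view shows the bar centred between the fingers at (322,258). The fit repeats at (632.5, 23.2). Descend and grip.

{"name": "drive_tool", "arguments": {"steps": [[0.3,0,0,35,0],[0.3,0,0,60,0],[0.3,0,0,67,0],[0.3,0,0,67,0],[1,0,0,67,0],[1,0,0,67,0],[1,0,0,67,0],[1,0,0,67,0],[1,0,0,67,0],[1,0,0,67,0]], "squeeze": 20}}

```text
time_s: 5.8
eef_pos: [0.6326, 0.024, 0.0328]
eef_rot: [0.0, 0.984, 0.177, 0.0]
contact_force: [0.0, 0.2, -0.7]
gripper_width: 0.0216
finger_force: 0.0
```

{"name": "drive_tool", "arguments": {"steps": [[1,0,0,-5,0],[1,0,0,-15,0],[1,0,0,-35,0],[1,0,0,-60,0],[1,0,0,-80,0],[1,0,0,-87,0],[1,0,0,-87,0]]}}

```text
time_s: 6.5
eef_pos: [0.6336, 0.024, 0.1216]
eef_rot: [0.0, 0.984, 0.177, 0.002]
contact_force: [-0.0, 0.1, -0.6]
gripper_width: 0.012
finger_force: 20.0
```

```bash
python3 st.py; python3 look.py F 2>/dev/null
```

```text
6.5 [0.6336 0.024  0.1216] ydir -69.6 tilt 0.18 [-0.04  0.29  1.51  0.    1.34  1.17] [-0.   0.1 -0.6] 0.0119843575700355
6.55 [0.6327 0.024  0.1199] [0.    0.984 0.177 0.   ] [-0.04  0.29  1.51  0.    1.34  1.17]
[154. 392.] 77 S 135 [426. 124.] [445.4 125.4] -26.3 8.8 [46. 26. 58.]
[537. 371.] 55 S 85 [ 577. -230.] [ 576.1 -220.4] -47.0 6.1 [26. 20. 36.]
[540. 322.] 174 S 91 [ 627. -197.] [ 633.1 -178.8] 32.7 24.5 [ 72. 118. 150.]
[321. 273.] 649 S 73 [607.  15.] [598.4  12.1] 20.4 51.2 [178. 177. 177.]
[101. 188.] 264 S 133 [610. 208.] [612.2 203.1] 6.2 30.9 [106. 108. 107.]
```

```bash
python3 - 2>/dev/null <<'E'
import pickle; from h import *
c=pickle.load(open("F.pkl","rb"))
for p,s in blobs(c["image"]):
    if abs(p.mean(0)[0]-321)<10:
        for z in (.1,.103,.106): print(z,tri(cast(c,p,z)))
E
```

```text
0.1 (array([632.9,  24.9], dtype=float32), 20.4, np.float32(34.7), array([120., 120., 120.], dtype=float32))
0.103 (array([634.1,  25.3], dtype=float32), 20.4, np.float32(34.1), array([118., 118., 118.], dtype=float32))
0.106 (array([635.4,  25.8], dtype=float32), 20.4, np.float32(33.5), array([116., 116., 116.], dtype=float32))
```

{"name": "drive_tool", "arguments": {"steps": [[1,-20,14,0,0.06],[1,-60,43,0,0.12],[1,-100,71,0,0.19],[1,-140,99,0,0.26],[1,-180,128,0,0.33],[1,-220,156,0,0.4],[1,-260,185,0,0.47],[1,-295,209,0,0.55],[1,-314,223,0,0.607],[1,-314,223,0,0.607]]}}

```text
time_s: 7.55
eef_pos: [0.4133, -0.2962, 0.1181]
eef_rot: [-0.0, 0.992, -0.128, -0.001]
contact_force: [-0.2, 0.7, -1.3]
gripper_width: 0.0119
finger_force: 20.0
```

{"name": "drive_tool", "arguments": {"steps": [[1,0,0,0,0],[1,0,0,0,0]]}}

```text
time_s: 7.75
eef_pos: [0.416, -0.2933, 0.1188]
eef_rot: [-0.001, 0.992, -0.125, -0.0]
contact_force: [-0.7, 0.3, -1.9]
gripper_width: 0.0119
finger_force: 20.0
```

```bash
python3 st.py; python3 look.py G 2>/dev/null
```

```text
7.75 [ 0.416  -0.2933  0.1188] ydir -104.3 tilt 0.09 [-0.72 -0.03  1.86  0.    1.31  1.11] [-0.7  0.3 -1.9] 0.011893118203486683
7.8 [ 0.4162 -0.2932  0.119 ] [-0.     0.992 -0.124 -0.   ] [-0.71 -0.03  1.86  0.    1.31  1.11]
[  2. 303.] 84 S 134 [429.  64.] [423.3  47.4] -23.2 7.4 [55. 39. 25.]
[ 77. 270.] 181 S 95 [440. -72.] [438.7 -69. ] 54.0 28.8 [139. 105.  92.]
[322. 261.] 719 S 88 [ 397. -288.] [ 387.8 -287.2] -14.3 59.3 [205. 206. 205.]
[150.  30.] 250 S 90 [ 605. -208.] [ 611.2 -212.2] -43.8 28.2 [116. 104.  86.]
```

View pics/G.png

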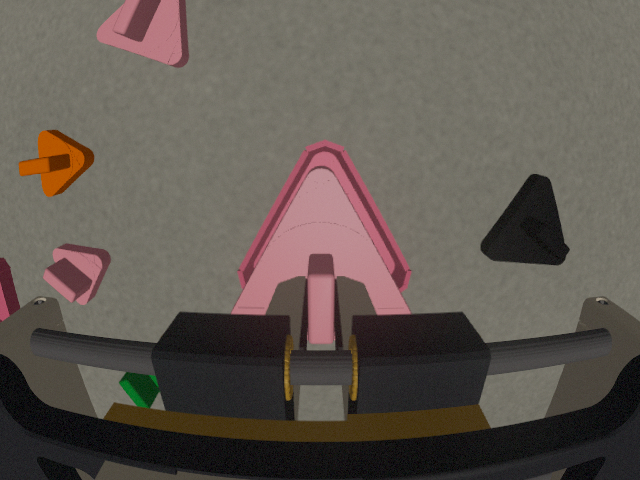

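The held top sits centred over the large mould: top corner at (322,168), mould corner at (325,145). Lower it.

{"name": "drive_tool", "arguments": {"steps": [[1,-1,1,30,0],[1,-1,1,50,0],[1,-1,1,60,0],[1,-1,1,68,0],[1,-1,1,74,0],[1,-1,1,79,0],[1,-1,1,82,0],[1,-1,1,82,0],[1,-1,1,82,0]]}}

```text
time_s: 8.7
eef_pos: [0.4166, -0.2956, 0.0406]
eef_rot: [0.0, 0.992, -0.125, 0.002]
contact_force: [-4.1, 8.4, 17.8]
gripper_width: 0.0119
finger_force: 20.0
```

```bash
python3 st.py; python3 look.py H 2>/dev/null
```

```text
8.7 [ 0.4166 -0.2956  0.0406] ydir -104.4 tilt 0.19 [-0.72  0.07  1.92  0.    1.15  1.1 ] [-4.1  8.4 17.8] 0.01185074407321739
8.75 [ 0.4166 -0.2956  0.0407] [ 0.     0.992 -0.125  0.002] [-0.72  0.07  1.92  0.    1.15  1.1 ]
[ 18. 293.] 132 S 92 [453. -77.] [454.  -71.5] 24.0 12.2 [61. 32. 59.]
[321. 266.] 769 S 94 [ 424. -296.] [ 418.4 -295.1] -14.3 43.5 [151. 151. 151.]
[95. 20.] 302 S 93 [ 595. -208.] [ 583.9 -224.1] 6.9 14.8 [168. 154.  36.]
```

View pics/H.png

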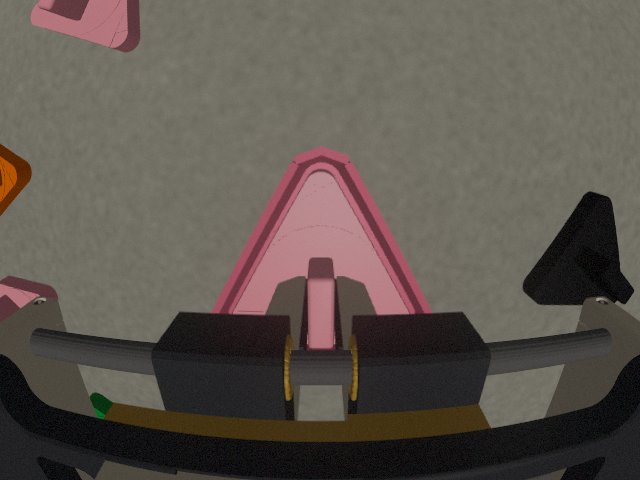

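Contact: 18 N up and a side push towards -x and -y of the tool, so it rests on a wall about 3.6 mm high. I yield sideways.

{"name": "drive_tool", "arguments": {"steps": [[1,-0.7,-0.7,0,0],[1,-1.3,-1.3,0,0],[1,-2,-2,0,0],[1,-2,-2,0,0],[1,-2,-2,0,0]]}}

```text
time_s: 9.25
eef_pos: [0.4161, -0.2951, 0.0408]
eef_rot: [0.002, 0.992, -0.125, 0.003]
contact_force: [3.9, -3.0, 7.5]
gripper_width: 0.0116
finger_force: 20.0
```

```bash
python3 st.py
```

```text
9.25 [ 0.4161 -0.2951  0.0408] ydir -104.4 tilt 0.44 [-0.72  0.06  1.92  0.    1.15  1.1 ] [ 3.9 -3.   7.5] 0.011586903477117346
```

It barely moved and the side force reversed, so it may already be on the floor, gripped a few mm lower on the bar. I release gently and look.

{"name": "drive_tool", "arguments": {"steps": [[0.85,-2,-2,0,0],[0.7,-1,-1,-1,0],[0.7,-1,-1,-1,0],[0.7,-1,-1,-1,0],[0.6,-1,-1,-20,0],[0.6,-1,-1,-60,0],[0.6,-40,-1,-90,0],[0.6,-70,-1,-100,0],[0.6,-70,-1,-100,0],[0.6,-70,-1,-100,0]]}}

```text
time_s: 10.25
eef_pos: [0.3457, -0.2744, 0.1377]
eef_rot: [0.0, 0.992, -0.126, 0.0]
contact_force: [0.3, 0.1, -0.2]
gripper_width: 0.0367
finger_force: 0.0
```

```bash
python3 st.py; python3 look.py I 2>/dev/null; python3 -c "
import cv2
a=cv2.imread('pics/I.png')[30:330,170:470]
cv2.imwrite('pics/I2.png',cv2.resize(a,None,fx=1.9,fy=1.9))"
```

```text
10.25 [ 0.3457 -0.2744  0.1377] ydir -104.4 tilt 0.06 [-0.79 -0.25  2.02  0.    1.37  1.04] [ 0.3  0.1 -0.2] 0.03673808281468956
10.3 [ 0.3458 -0.2743  0.1372] [-0.     0.992 -0.125  0.   ] [-0.79 -0.25  2.02  0.    1.37  1.04]
[  3. 252.] 130 S 137 [410.  67.] [389.7  58.5] -27.0 9.6 [25. 74. 66.]
[ 78. 187.] 182 S 93 [440. -74.] [437.  -75.3] 50.6 25.3 [ 93. 118.  79.]
[325. 139.] 487 S 88 [ 414. -294.] [ 415.7 -294.3] -14.4 45.8 [159. 159. 158.]
```

View pics/I2.png

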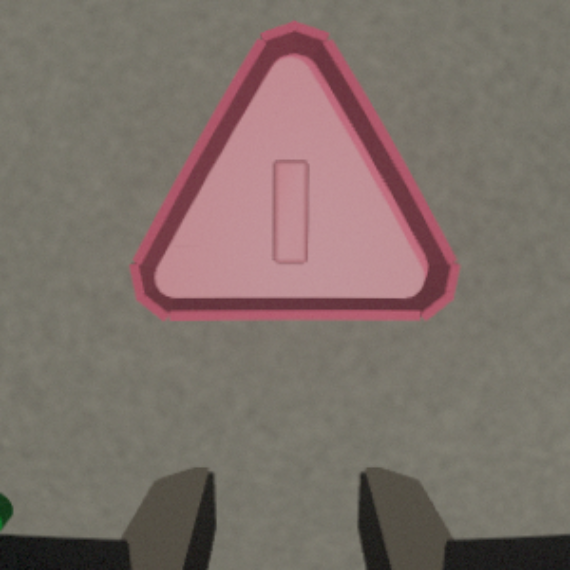

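The top lies evenly framed by the mould walls, level and centred. I check the plate outline numerically for centre and height.

```bash
cat > seat.py <<'E'
import sys,pickle; from h import *
c=pickle.load(open(sys.argv[1]+".pkl","rb")); m,h=pink(c["image"]); lim=int(sys.argv[2]); u0=np.array(eval(sys.argv[3]))
m=((m>0)&(h[...,1]<lim)).astype(np.uint8); m=cv2.morphologyEx(m,cv2.MORPH_OPEN,np.ones((5,5)))
for p in cv2.findContours(m,0,1)[0]:
    if cv2.contourArea(p)>400 and np.linalg.norm(p[:,0].mean(0)-u0)<60:
        for z in (.020,.024,.028): print(z,tri(cast(c,p,z)))
E
python3 seat.py I 100 "[325,139]" 2>/dev/null
```

```text
0.02 (array([ 414.6, -292. ], dtype=float32), -14.2, np.float32(34.1), array([118., 119., 117.], dtype=float32))
0.024 (array([ 414.7, -292. ], dtype=float32), -14.2, np.float32(33.6), array([117., 118., 115.], dtype=float32))
0.028 (array([ 414.8, -292. ], dtype=float32), -14.2, np.float32(33.1), array([115., 116., 113.], dtype=float32))
```

Seated: inradius 34.1 mm at z 20 mm, centre within about 3 mm. On to the medium top.

{"name": "drive_tool", "arguments": {"steps": [[0.3,40,-22,0,0.07],[0.3,80,-43,0,0.14],[0.3,120,-65,5,0.21],[0.3,160,-86,10,0.28],[0.3,200,-108,20,0.35],[0.3,235,-126,27,0.424],[0.3,242.5,-130.5,27,0.424],[0.3,242.5,-130.5,27,0.424],[0.3,242.5,-130.5,27,0.424]]}}

```text
time_s: 11.2
eef_pos: [0.6123, -0.2081, 0.1096]
eef_rot: [0.0, 0.944, -0.331, -0.001]
contact_force: [0.0, -0.2, 0.1]
gripper_width: 0.0652
finger_force: 0.0
```

```bash
python3 st.py; python3 look.py J 2>/dev/null
```

```text
11.2 [ 0.6123 -0.2081  0.1096] ydir -128.6 tilt 0.1 [-0.41  0.34  1.47 -0.    1.33  1.84] [ 0.  -0.2  0.1] 0.06522044083395362
11.25 [ 0.6122 -0.2085  0.1102] [ 0.     0.944 -0.331 -0.   ] [-0.41  0.34  1.47 -0.    1.33  1.84]
[539. 303.] 183 S 122 [ 449. -320.] [ 472.7 -310.8] -31.8 13.1 [ 93. 105.  34.]
[322. 240.] 317 S 75 [ 612. -208.] [ 611.7 -207.1] -38.8 28.5 [99. 98. 99.]
```

{"name": "drive_tool", "arguments": {"steps": [[0.5,0.5,0,40,0],[0.5,0.5,0,70,0],[0.5,0.5,0,77,0],[0.6,0.5,0,77,0],[1,0.5,0,77,0],[1,0.5,0,77,0],[1,0.5,0,77,0],[1,0.5,0,77,0],[1,0.5,0,77,0],[1,0.5,0,77,0]]}}

```text
time_s: 12.25
eef_pos: [0.6142, -0.2089, 0.035]
eef_rot: [0.0, 0.944, -0.331, 0.001]
contact_force: [-1.8, -0.7, 6.6]
gripper_width: 0.0116
finger_force: 20.0
```

{"name": "drive_tool", "arguments": {"steps": [[1,0,0,0,0],[1,0,0,0,0],[1,0,0,-10,0],[1,0,0,-30,0],[1,0,0,-60,0],[1,0,0,-85,0],[1,0,0,-87,0],[1,0,0,-87,0],[1,0,0,-87,0]]}}

```text
time_s: 13.15
eef_pos: [0.6124, -0.208, 0.119]
eef_rot: [-0.0, 0.944, -0.331, -0.001]
contact_force: [-0.5, 0.4, -1.6]
gripper_width: 0.0114
finger_force: 20.0
```

```bash
python3 st.py; python3 look.py K 2>/dev/null; python3 - 2>/dev/null <<'E'
import pickle; from h import *
c=pickle.load(open("K.pkl","rb"))
for p,s in blobs(c["image"]):
    if abs(p.mean(0)[0]-321)<10:
        for z in (.1,.103,.106): print(z,tri(cast(c,p,z)))
E
```

```text
13.15 [ 0.6124 -0.208   0.119 ] ydir -128.7 tilt 0.14 [-0.41  0.33  1.46  0.    1.35  1.84] [-0.5  0.4 -1.6] 0.011353680485664949
13.2 [ 0.6122 -0.208   0.1186] [-0.     0.944 -0.331 -0.002] [-0.41  0.33  1.46 -0.    1.35  1.84]
[518. 379.] 191 S 108 [ 373. -267.] [ 398.6 -247. ] 1.9 15.9 [ 38. 109. 116.]
[530. 318.] 220 S 106 [ 433. -308.] [ 453.2 -303.1] -24.2 25.9 [108.  74. 124.]
[321. 282.] 571 S 80 [ 584. -184.] [ 575.6 -177. ] -38.8 45.8 [158. 159. 159.]
0.1 (array([ 607.4, -202.5], dtype=float32), -38.8, np.float32(30.9), array([107., 107., 107.], dtype=float32))
0.103 (array([ 608.5, -203.5], dtype=float32), -38.8, np.float32(30.4), array([105., 105., 105.], dtype=float32))
0.106 (array([ 609.6, -204.4], dtype=float32), -38.8, np.float32(29.8), array([103., 104., 103.], dtype=float32))
```

{"name": "drive_tool", "arguments": {"steps": [[1,-20,-7,0,0.01],[1,-60,-21,0,0.02],[1,-100,-35,0,0.03],[1,-145,-51,0,0.04],[1,-190,-67,0,0.06],[1,-235,-83,0,0.08],[1,-275,-97,0,0.1],[1,-305,-107,0,0.11],[1,-316.5,-111.5,0,0.11],[1,-316.5,-111.5,0,0.11]]}}

```text
time_s: 14.2
eef_pos: [0.4349, 0.0773, 0.1197]
eef_rot: [0.0, 0.924, -0.381, -0.001]
contact_force: [0.0, -0.0, 0.3]
gripper_width: 0.0117
finger_force: 20.0
```

{"name": "drive_tool", "arguments": {"steps": [[1,0,0,0,0],[1,0,0,0,0]]}}

```text
time_s: 14.4
eef_pos: [0.4367, 0.0753, 0.1205]
eef_rot: [0.0, 0.924, -0.383, 0.0]
contact_force: [0.7, 0.1, -0.6]
gripper_width: 0.0116
finger_force: 20.0
```

```bash
python3 st.py; python3 look.py L 2>/dev/null
```

```text
14.4 [0.4367 0.0753 0.1205] ydir -135.1 tilt 0.02 [ 0.06 -0.23  2.04 -0.    1.33  2.41] [ 0.7  0.1 -0.6] 0.011621158144243153
14.45 [0.4366 0.0753 0.1205] [ 0.     0.924 -0.383 -0.   ] [ 0.06 -0.23  2.04 -0.    1.33  2.41]
[154. 396.] 148 S 92 [438. 312.] [434.  312.8] -56.7 9.7 [23. 84. 81.]
[ 65. 204.] 247 S 137 [614. 213.] [609.3 203.2] 9.2 31.8 [112. 120. 103.]
[322. 269.] 652 S 96 [418.  94.] [409.2 102.3] -44.9 56.3 [194. 195. 196.]
[465.  94.] 260 S 82 [438. -76.] [432.5 -78.1] 37.1 25.3 [83. 93. 89.]
[622.  17.] 191 S 103 [ 389. -266.] [ 391.7 -251.6] 19.2 20.2 [ 95.  54. 102.]
```

View pics/L.png

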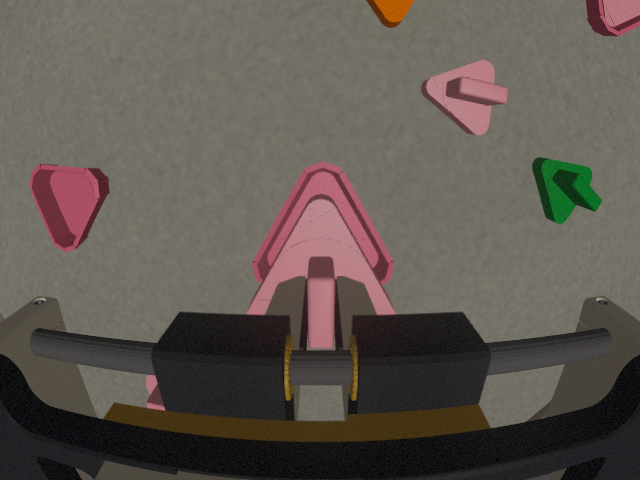

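The held medium top is centred sideways over its mould: corner (322,197), mould corner (324,168). I shift 2 mm back and lower.

{"name": "drive_tool", "arguments": {"steps": [[1,-2,0,30,0],[1,-2,0,50,0],[1,-2,0,60,0],[1,-2,0,67,0],[1,-2,0,73,0],[1,-2,0,77,0],[1,-2,0,80,0],[1,-2,0,81,0],[1,-2,0,81,0]]}}

```text
time_s: 15.35
eef_pos: [0.4352, 0.0775, 0.0401]
eef_rot: [0.0, 0.924, -0.383, 0.001]
contact_force: [1.1, -4.5, -0.3]
gripper_width: 0.0122
finger_force: 20.0
```

```bash
python3 st.py
```

```text
15.35 [0.4352 0.0775 0.0401] ydir -135.0 tilt 0.08 [ 0.06 -0.12  2.1  -0.    1.16  2.42] [ 1.1 -4.5 -0.3] 0.012153296996101794
```

{"name": "drive_tool", "arguments": {"steps": [[1,0.6,0.7,1,0],[1,0.6,0.7,2,0],[1,0.6,0.7,2,0],[1,0.6,0.7,2,0]]}}

```text
time_s: 15.75
eef_pos: [0.435, 0.0769, 0.0389]
eef_rot: [-0.0, 0.924, -0.383, 0.0]
contact_force: [-5.4, -1.8, 12.6]
gripper_width: 0.0117
finger_force: 20.0
```

```bash
python3 st.py
```

```text
15.75 [0.435  0.0769 0.0389] ydir -135.0 tilt 0.04 [ 0.06 -0.12  2.1   0.    1.16  2.41] [-5.4 -1.8 12.6] 0.011668399536571344
```

Contact at the expected home height, .039. Release and retreat.

{"name": "drive_tool", "arguments": {"steps": [[0.85,0,0,0,0],[0.7,0,0,-1,0],[0.7,0,0,-1,0],[0.7,0,0,-1,0],[0.6,0,0,-20,0],[0.6,0,0,-60,0],[0.6,-15,0,-95,0],[0.6,-50,0,-100,0],[0.6,-50,0,-100,0],[0.6,-50,0,-100,0]]}}

```text
time_s: 16.75
eef_pos: [0.399, 0.1125, 0.1376]
eef_rot: [-0.0, 0.924, -0.382, 0.0]
contact_force: [-0.0, 0.1, 0.3]
gripper_width: 0.0372
finger_force: 0.0
```

```bash
python3 st.py; python3 look.py M 2>/dev/null;python3 seat.py M 100 "[322,150]" 2>/dev/null; python3 -c "
import cv2
a=cv2.imread('pics/M.png')[30:330,170:470]
cv2.imwrite('pics/M2.png',cv2.resize(a,None,fx=1.9,fy=1.9))"
```

```text
16.75 [0.399  0.1125 0.1376] ydir -134.9 tilt 0.03 [ 0.15 -0.33  2.09 -0.    1.38  2.51] [-0.   0.1  0.3] 0.03721695852687178
16.8 [0.3991 0.1121 0.1372] [ 0.     0.924 -0.382 -0.   ] [ 0.15 -0.33  2.09 -0.    1.38  2.51]
[173. 306.] 114 S 92 [444. 258.] [448.9 254.5] -35.5 8.1 [54. 29. 36.]
[ 71. 137.] 239 S 136 [616. 209.] [610.6 203.5] 7.2 30.9 [109. 105. 107.]
[323. 165.] 400 S 91 [435.  77.] [435.   76.4] -45.0 38.6 [134. 134. 134.]
[454.  33.] 252 S 86 [439. -73.] [435.4 -74.1] 31.4 23.8 [106.  93.  70.]
0.02 (array([436. ,  83.3], dtype=float32), -50.7, np.float32(24.9), array([ 75., 102.,  93.], dtype=float32))
0.024 (array([436.2,  82.9], dtype=float32), -50.7, np.float32(24.5), array([101.,  92.,  74.], dtype=float32))
0.028 (array([436.5,  82.6], dtype=float32), -50.7, np.float32(24.1), array([73., 99., 90.], dtype=float32))
```

View pics/M2.png

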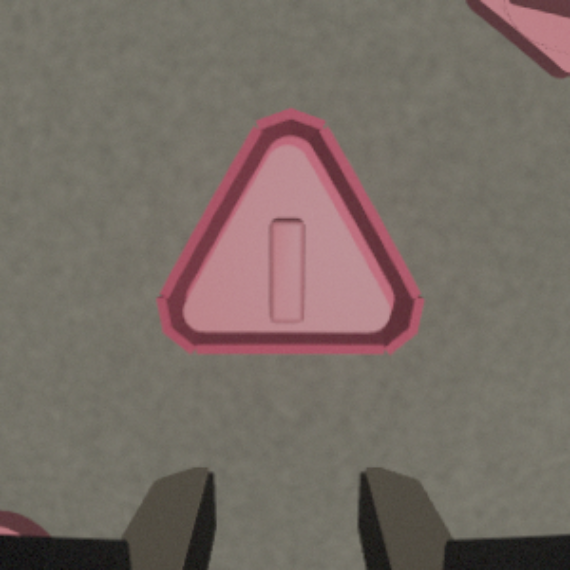

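Medium top sits level, with even margins all round. Now the small top.

{"name": "drive_tool", "arguments": {"steps": [[0.4,20,13,0,-0.14],[0.4,40,26,0,-0.28],[0.4,60,39,0,-0.42],[0.4,80,52,0,-0.57],[0.4,100,65,0,-0.72],[0.4,120,78,0,-0.87],[0.4,140,91,0,-1.02],[0.4,155,100,10,-1.17],[0.4,161,104.5,20,-1.32],[0.4,161,104.5,27,-1.47]]}}

```text
time_s: 17.8
eef_pos: [0.4385, -0.0773, 0.1089]
eef_rot: [-0.001, 0.941, 0.338, -0.001]
contact_force: [-0.4, -0.4, -0.7]
gripper_width: 0.0558
finger_force: 0.0
```

{"name": "drive_tool", "arguments": {"steps": [[0.4,0,0,0,0],[0.4,0,0,0,0]]}}

```text
time_s: 18.0
eef_pos: [0.4387, -0.0759, 0.11]
eef_rot: [-0.0, 0.943, 0.333, -0.001]
contact_force: [-0.1, -0.5, 0.8]
gripper_width: 0.0557
finger_force: 0.0
```

```bash
python3 seat.py M 115 "[322,150]" 2>/dev/null; python3 st.py; python3 look.py N 2>/dev/null
```

```text
0.02 (array([434.6,  76.6], dtype=float32), -44.7, np.float32(28.8), array([100., 100., 100.], dtype=float32))
0.024 (array([434.9,  76.4], dtype=float32), -44.8, np.float32(28.4), array([99., 99., 98.], dtype=float32))
0.028 (array([435.1,  76.1], dtype=float32), -44.7, np.float32(28.0), array([97., 97., 97.], dtype=float32))
18.0 [ 0.4387 -0.0759  0.11  ] ydir -51.1 tilt 0.09 [-0.29 -0.21  2.04 -0.    1.31  0.6 ] [-0.1 -0.5  0.8] 0.05574211995746741
18.05 [ 0.4391 -0.0758  0.1104] [-0.     0.943  0.334 -0.   ] [-0.29 -0.21  2.04 -0.    1.31  0.6 ]
[322. 246.] 245 S 73 [436. -78.] [434.4 -79.3] 38.8 24.0 [83. 83. 83.]
[152. 117.] 391 S 103 [435.  79.] [433.5  78.9] -44.9 39.0 [135. 136. 135.]
[13. 22.] 139 S 93 [424. 266.] [426.5 258.4] 41.8 19.6 [77. 75. 59.]
```

View pics/N.png

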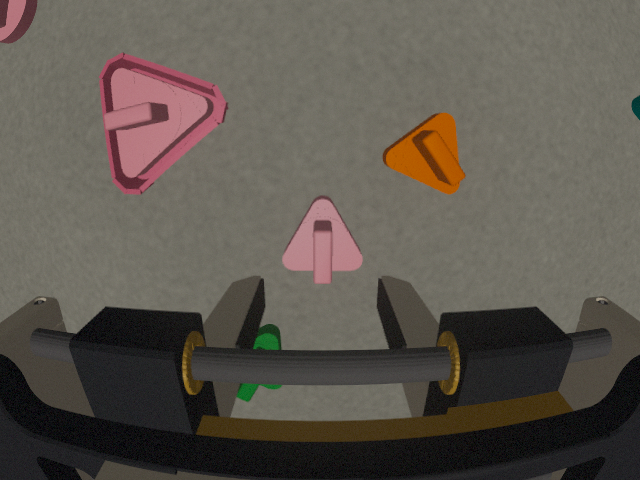

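The small top's bar is centred between the fingers at (322,252). The green decoy lies behind the left finger at (262,360), so I check clearance.

Run:
```python
import pickle; from h import *
for n in "NC":
    c=pickle.load(open(n+".pkl","rb")); h=cv2.cvtColor(c["image"],cv2.COLOR_BGR2HSV)
    m=cv2.inRange(h,(45,100,40),(80,255,255)); p=cv2.findNonZero(m)[:,0]
    q=cast(c,p,.03)[:,:2]*1000-[439.1,-75.6]; a=np.radians(39.1); R=np.array([[np.cos(a),np.sin(a)],[np.sin(a),-np.cos(a)]])
    t=q@R.T; print(n,t.min(0).round(),t.max(0).round())
```

```text
N [-133.  -72.] [-57. -31.]
C [-125.  -82.] [-68. -32.]
```

Clear by more than 40 mm. Grip slightly higher this time (TCP z .037).

{"name": "drive_tool", "arguments": {"steps": [[0.5,0,0,40,0],[0.5,0,0,66,0],[0.5,0,0,73,0],[0.6,0,0,73,0],[1,0,0,73,0],[1,0,0,73,0],[1,0,0,73,0],[1,0,0,73,0],[1,0,0,73,0],[1,0,0,73,0]]}}

```text
time_s: 19.05
eef_pos: [0.4399, -0.0758, 0.0385]
eef_rot: [0.0, 0.942, 0.336, 0.001]
contact_force: [-1.1, -0.4, 5.9]
gripper_width: 0.0121
finger_force: 20.0
```

{"name": "drive_tool", "arguments": {"steps": [[1,0,0,0,0],[1,0,0,0,0],[1,0,0,-10,0],[1,0,0,-30,0],[1,0,0,-60,0],[1,0,0,-83,0],[1,0,0,-83,0],[1,0,0,-83,0]]}}

```text
time_s: 19.85
eef_pos: [0.4394, -0.0756, 0.121]
eef_rot: [0.0, 0.942, 0.336, 0.0]
contact_force: [0.6, 1.0, -1.1]
gripper_width: 0.0116
finger_force: 20.0
```

```bash
python3 st.py
```

```text
19.85 [ 0.4394 -0.0756  0.121 ] ydir -50.8 tilt 0.07 [-0.29 -0.22  2.03  0.    1.33  0.6 ] [ 0.6  1.  -1.1] 0.011626722157895326
```

{"name": "drive_tool", "arguments": {"steps": [[1,20,-7,0,0.06],[1,60,-21,0,0.12],[1,100,-35,0,0.18],[1,140,-48,0,0.24],[1,185,-64,0,0.31],[1,230,-80,0,0.39],[1,270,-94,0,0.47],[1,300,-104,0,0.54],[1,310,-107.5,0,0.565],[1,310,-107.5,0,0.565]]}}

```text
time_s: 20.85
eef_pos: [0.6103, 0.2051, 0.1181]
eef_rot: [0.0, 0.998, 0.061, -0.002]
contact_force: [1.1, -0.2, -0.9]
gripper_width: 0.0117
finger_force: 20.0
```

{"name": "drive_tool", "arguments": {"steps": [[1,0,0,0,0],[1,0,0,0,0]]}}

```text
time_s: 21.05
eef_pos: [0.6104, 0.2028, 0.1197]
eef_rot: [0.0, 0.998, 0.06, -0.001]
contact_force: [0.4, -0.6, -0.2]
gripper_width: 0.0118
finger_force: 20.0
```

```bash
python3 st.py; python3 look.py O 2>/dev/null
```

```text
21.05 [0.6104 0.2028 0.1197] ydir -83.1 tilt 0.1 [ 0.24  0.32  1.47 -0.    1.35  1.69] [ 0.4 -0.6 -0.2] 0.011767836044219028
21.1 [0.6106 0.2028 0.1201] [ 0.     0.998  0.06  -0.001] [ 0.24  0.32  1.47 -0.    1.35  1.69]
[317. 267.] 500 S 99 [586. 204.] [607.  204.9] 56.0 44.9 [214. 237. 120.]
```

View pics/O.png

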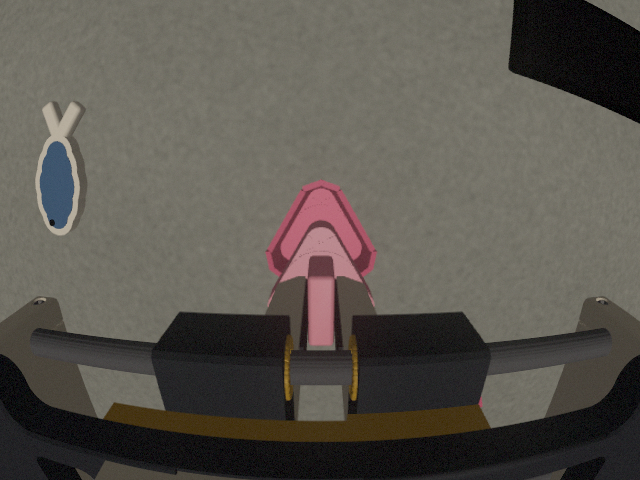

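The small top's corner (321,228) is in line with the mould corner (321,185). I apply a 1 mm correction and lower.

{"name": "drive_tool", "arguments": {"steps": [[1,1,-1,30,0],[1,1,-1,50,0],[1,1,-1,58,0],[1,1,-1,65,0],[1,1,-1,71,0],[1,1,-1,75,0],[1,1,-1,78,0],[1,1,-1,79,0],[1,1,-1,79,0]]}}

```text
time_s: 22.0
eef_pos: [0.6126, 0.205, 0.0426]
eef_rot: [-0.0, 0.998, 0.06, 0.001]
contact_force: [-2.1, -1.3, 3.3]
gripper_width: 0.0115
finger_force: 20.0
```

```bash
python3 st.py
```

```text
22.0 [0.6126 0.205  0.0426] ydir -83.1 tilt 0.06 [ 0.24  0.4   1.52 -0.    1.22  1.69] [-2.1 -1.3  3.3] 0.011513640127171397
```

Light contact at the expected height. I press 1.5 mm more, then release and retreat.

{"name": "drive_tool", "arguments": {"steps": [[1,-0.5,0,1.5,0],[1,-0.5,0,1.5,0],[0.85,-0.5,0,1,0],[0.7,-0.5,0,0,0],[0.7,-0.5,0,0,0],[0.7,-0.5,0,0,0],[0.6,-0.5,0,-20,0],[0.6,-0.5,0,-60,0],[0.6,-30,0,-95,0],[0.6,-70,0,-100,0]]}}

```text
time_s: 23.0
eef_pos: [0.546, 0.1973, 0.1472]
eef_rot: [-0.001, 0.998, 0.06, 0.004]
contact_force: [0.6, 0.7, 0.6]
gripper_width: 0.0374
finger_force: 0.0
```

{"name": "drive_tool", "arguments": {"steps": [[0.6,0,0,0,0],[0.6,0,0,0,0],[0.6,0,0,0,0]]}}

```text
time_s: 23.3
eef_pos: [0.5434, 0.1966, 0.1416]
eef_rot: [-0.0, 0.998, 0.06, 0.0]
contact_force: [-0.4, -1.1, -0.1]
gripper_width: 0.0372
finger_force: 0.0
```

```bash
python3 st.py; python3 look.py P 2>/dev/null;python3 seat.py P 115 "[322,140]" 2>/dev/null
python3 - <<'E'
import cv2,numpy as np; from bench import r
a=cv2.resize(cv2.imread('pics/P.png')[60:260,220:420],None,fx=2,fy=2)
b=cv2.resize(r.camera("side")["image"][150:350,200:400],None,fx=2,fy=2)
cv2.imwrite('pics/P2.png',np.hstack([a,b]))
E
```

```text
23.3 [0.5434 0.1966 0.1416] ydir -83.1 tilt 0.04 [ 0.26  0.13  1.65 -0.    1.36  1.71] [-0.4 -1.1 -0.1] 0.03723634527342692
23.35 [0.5435 0.1966 0.1414] [0.    0.998 0.06  0.   ] [ 0.26  0.13  1.65 -0.    1.36  1.71]
[216. 309.] 75 S 92 [460. 282.] [464.3 282.4] 17.8 4.3 [42. 21. 25.]
[323. 144.] 309 S 95 [611. 204.] [611.3 204. ] 6.8 31.5 [109. 109. 109.]
0.02 (array([611.7, 204.8], dtype=float32), 7.1, np.float32(21.6), array([74., 75., 75.], dtype=float32))
0.024 (array([611.8, 204.9], dtype=float32), 7.1, np.float32(21.3), array([73., 74., 74.], dtype=float32))
0.028 (array([611.9, 204.9], dtype=float32), 7.1, np.float32(21.0), array([72., 73., 73.], dtype=float32))
```

View pics/P2.png

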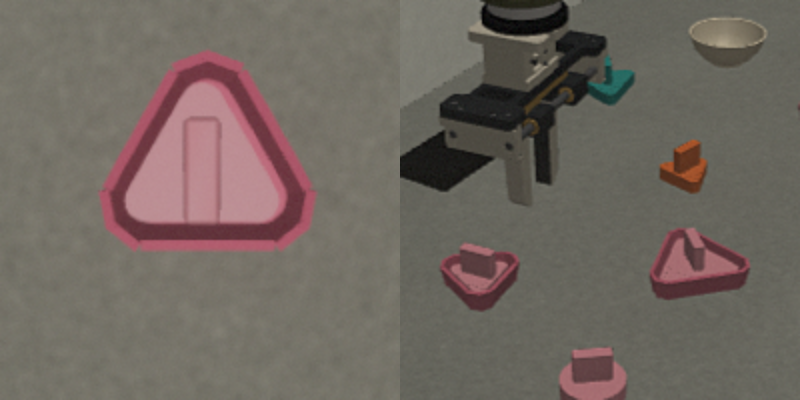

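The small top sits in its mould, level with even margins and 1 mm off centre. The side view shows both the small and medium tops down in their trays. The gripper is clear, so I hand in.

```bash
python3 -c "
from bench import r
print(r.hand_in())"
```

```text
the job is handed in; nothing more can be done
None
```

I placed the large, medium and small tops in their own moulds in that order, each level and about 3 mm or less off centre in the camera checks, then released everything and handed the job in at about 23 s of the 80 s limit; the hand-in returned no verdict.

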